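Tighten a vacuum chamber's cover evenly, crosswise

TASK

Close the vacuum chamber's cover evenly, so that its gasket is not pinched on one side: two diagonally opposite wing screws already stand half-way (yellow marks); first turn the two loose ones clockwise to half-way as well, let go, and only then take the screws again crosswise, each screw followed by the one diagonally opposite, and turn all four fully home to their stops (green marks). Do not disturb the dish and the jar.

Things in the scene. Friction and masses are not known exactly. Their poses are not given: they have to be found in the camera images.
- chamber: fixed vacuum chamber, 210x210 mm, 74 mm high to the top of its aluminium cover; blue body, black gasket, round sight glass (80 mm ring, 4 mm high) amid the cover, brass hose nipple on its back. Origin: centre of its underside; x towards the nipple, y left (facing that way), z up. Round the cover stand wing screws a, b, c, d (a-c and b-d diagonal), each with yellow half-way marks and green home marks for its wings
- screw_a (a joint): left, front wing screw, rad, grows as it is tightened (clockwise from above). Starts at 0 to 0.5 (loose); 1.3 = half-way, wings on the yellow marks (0.9 to 1.75 will do); 2.6 = home at a hard stop, wings on the green marks, on the line from the cover's centre to its corner. About 0.1 N m of friction; stays where left, does not sink. Diagonal to screw_c
- screw_a_top (a point): top of the left, front wing screw, on its axis, at (-62, +62) mm in the chamber's frame, 117 mm above the worktop; x along the wings, y across them, z up; turns with it. Upright black wing plate 10 mm thick, 62 mm from tip to tip, the flat middle 34 mm long; a round hub (25 mm across, 10 mm high) begins 31 mm below the top. Pinch across the middle from above
- screw_b (a joint): left, nipple-side wing screw, rad, grows as it is tightened (clockwise from above). Starts at 1.1 to 1.5; 1.3 = half-way, wings on the yellow marks (0.9 to 1.75 will do); 2.6 = home at a hard stop, wings on the green marks, on the line from the cover's centre to its corner. About 0.1 N m of friction; stays where left, does not sink. Diagonal to screw_d
- screw_b_top (a point): top of the left, nipple-side wing screw, on its axis, at (+62, +62) mm in the chamber's frame, 117 mm above the worktop; x along the wings, y across them, z up; turns with it. Upright black wing plate 10 mm thick, 62 mm from tip to tip, the flat middle 34 mm long; a round hub (25 mm across, 10 mm high) begins 31 mm below the top. Pinch across the middle from above
- screw_c (a joint): right, nipple-side wing screw, rad, grows as it is tightened (clockwise from above). Starts at 0 to 0.5 (loose); 1.3 = half-way, wings on the yellow marks (0.9 to 1.75 will do); 2.6 = home at a hard stop, wings on the green marks, on the line from the cover's centre to its corner. About 0.1 N m of friction; stays where left, does not sink. Diagonal to screw_a
- screw_c_top (a point): top of the right, nipple-side wing screw, on its axis, at (+62, -62) mm in the chamber's frame, 117 mm above the worktop; x along the wings, y across them, z up; turns with it. Upright black wing plate 10 mm thick, 62 mm from tip to tip, the flat middle 34 mm long; a round hub (25 mm across, 10 mm high) begins 31 mm below the top. Pinch across the middle from above
- screw_d (a joint): right, front wing screw, rad, grows as it is tightened (clockwise from above). Starts at 1.1 to 1.5; 1.3 = half-way, wings on the yellow marks (0.9 to 1.75 will do); 2.6 = home at a hard stop, wings on the green marks, on the line from the cover's centre to its corner. About 0.1 N m of friction; stays where left, does not sink. Diagonal to screw_b
- screw_d_top (a point): top of the right, front wing screw, on its axis, at (-62, -62) mm in the chamber's frame, 117 mm above the worktop; x along the wings, y across them, z up; turns with it. Upright black wing plate 10 mm thick, 62 mm from tip to tip, the flat middle 34 mm long; a round hub (25 mm across, 10 mm high) begins 31 mm below the top. Pinch across the middle from above
- petri: loose petri dish, 60 mm across, 15 mm high, on the worktop near its left edge; origin: centre of its underside. A bystander
- jar: loose square white jar with blue cap, 76x76x150 mm, on the worktop behind the chamber; origin: centre of its underside. A bystander

How it is judged:
By the outcome, as a careful person would: the job done as asked, in the order asked, and still so for the second after the job is handed in, with the robot touching nothing.
It also fails if it takes over 72 s, if anything falls off the work surface, if the arm or the gripper's body presses on something with over 40 N, if the wrist force passes 120 N, or if a joint passes its speed limit or range.

ROBOT

A 6-joint arm with a two-finger parallel gripper is mounted at the origin on a cart in front of the work surface, level with it; the furniture and walls round the work are solid. World frame = base frame: x ahead of the robot, y to its left, z up, the work surface at z = 0. Lengths are in m, angles in rad, forces in N, time in s.
With the tool pointing down it reaches from about 0.225 to 0.875 m from the base axis. Payload 3.4 kg.
Tool frame: the origin (TCP) lies at the very end of the fingers, on their centre line; the grasp point (between the pads) lies 19 mm behind it; z points along the fingers, y is the line along which they close (so a half turn about z gives the same grasp; the last joint's range is limited). The gripper opens to 85 mm and grips with 20 to 120 N. Pads are 22 mm wide; open, the fingers measure 114 mm over their backs; the gripper's body (76 mm by 85 mm) begins 54 mm behind the grasp point. The pads swing forward as they close: fully open they stand 13 mm farther back than shut.
Start: joints at [1.221, 0.276, 1.505, -0, 1.361, -0.121], TCP at [0.13, 0.56, 0.231] pointing down, gripper open.
Joint ranges: [-2.89, 2.89], [-0.75, 2.08], [0.22, 2.7], [-1.18, 4.32], [0.11, 2.71], [-2.7, 2.7]. Speed limits (rad/s): [2.57, 2.57, 3.14, 3.14, 3.14, 3.14].

INTERFACE

Orientations are given as a unit quaternion [w, x, y, z].
In Python, from rig import readout, vision, manip gives the robot as it stands.
- The arm moves only by the shell command python3 -m handwheel 'ROWS' [FORCE]. ROWS is JSON, a list of rows, each a list of 3 entries, a list of its own where there are three numbers: the shift along the tool's x, y, z in mm, then the turn, a rotation vector about the tool's x, y, z in units of 6 degrees (1.0 is 6 degrees), then the closure, from -1 (fully open) to 1 (shut), so that 0 is half open. A call has 1 to 20 rows; each row shifts and turns the commanded pose from where the row before left it, along the tool's axes as they then stand; what a row does not reach is not made up. A row lasts 1/8 s, in which the tool goes at most 62.5 mm and 10.7 degrees, less where a joint would pass 70% of its speed; a pose out of reach is approached as far as the arm can. A call is refused whole if a number of a shift passes 62.5 or a number of a turn 1, either way. A call with a gripper value outside its range is refused whole. The fingers move at their own pace and stop on an object; FORCE is the grip in N (left out, the last holds). Time passes only in rows, so rows that do not move let the fingers close. It gives the time, the measured TCP pose, the force, the opening and the grip force at its end, in the units of the state.
- readout.get_state(): the state, without advancing time (a new reading comes with each control period).
- vision.get_image(name): name is "scene" or "top" or "wrist"; returns the picture (384x512x3 uint8, blue, green, red); there is no depth.
- vision.camera_params(name): a dict with "intrinsics" (3x3 intrinsics, pixels), "rvec" (rotation vector, rad) and "tvec" (3), from world to camera coordinates, as OpenCV has them; the wrist camera has in their place "hand_eye" (4x4, takes a point from camera to tool coordinates, whose origin is the TCP and whose axes are the flange's). Camera axes: x right, y down, z forward; pixel columns grow to the right and rows downward; lengths in m; the calibration is good to about 2 mm. A picture is of the moment at which its call begins: read the wrist's pose just before it. camera_params takes no time and is no camera call.
- manip.sign_off(): hands the job in; it is judged then, once.
The state is a dict: "clock": time; "qpos": joint angles; "qd": joint speeds; "effort": joint torques, N m; "position": TCP position; "ee_rot": TCP orientation; "contact_force": force on the tool from outside, world axes, zero at the start; "moment": the same for the moment, N m; "width": finger opening in m; "gripper_force": force on a finger pad.
Only numpy, scipy, OpenCV 4.12 (cv2) and the standard library are available. Lean on these libraries where they do the work, as an engineer would, in place of code of your own. Each camera call takes 0.05 s, during which the arm holds its last target. There are 200 camera calls.

## Working session

There is one attempt and no reset: what is moved stays moved. The work goes in short steps, Python scripts to look and compute and a shell command to move; the robot and the scene stay as the last step left them, time stands still between calls to the robot, and variables do not carry over. Pictures are saved under pics/ and viewed, at most 10 in all, crops included, and the job is handed in when it is done.

```bash
mkdir -p pics; python3 - <<'E'
from rig import readout, vision
import cv2
s=readout.get_state();print(s)
for n in("top","scene"):
    cv2.imwrite(f"pics/{n}0.png",cv2.resize(vision.get_image(n),(800,600),interpolation=cv2.INTER_CUBIC)); print(vision.camera_params(n))
print(vision.camera_params("wrist"))
E
```

```text
{'clock': 0.0, 'qpos': array([ 1.22099545e+00,  2.76619876e-01,  1.50611910e+00,  2.39646405e-05,
        1.36069086e+00, -1.20988612e-01]), 'qd': array([ 1.27224470e-03,  5.67594991e-06,  1.01929678e-03, -1.12127735e-04,
        1.33695798e-03,  1.52875184e-03]), 'effort': array([ 4.34817230e-04, -4.16778123e+01, -2.45808452e+01,  2.92765990e-04,
        1.09553779e-02,  7.11799899e-07]), 'position': array([0.13023474, 0.55952838, 0.23043111]), 'ee_rot': array([-2.25633785e-04,  1.14159168e-01,  9.93462048e-01, -8.90527009e-04]), 'contact_force': array([ 0.65873585,  0.58806568, -0.04500348]), 'moment': array([ 0.0222832 , -0.00213209,  0.02559569]), 'gripper_force': 0.0, 'width': 0.08522647044011783}
{'intrinsics': array([[438.54122628,   0.        , 248.11139404],
       [  0.        , 438.54122628, 191.94882708],
       [  0.        ,   0.        ,   1.        ]]), 'rvec': array([ 2.13579606, -2.1437947 ,  0.17072599]), 'tvec': array([0.1918314 , 0.64213976, 1.08533152])}
{'intrinsics': array([[377.18055784,   0.        , 257.9408626 ],
       [  0.        , 377.18055784, 192.60345822],
       [  0.        ,   0.        ,   1.        ]]), 'rvec': array([ 1.97415799, -0.9933627 ,  0.54361157]), 'tvec': array([-0.22128253,  0.42394198,  0.36025149])}
{'intrinsics': array([[319.43183341,   0.        , 256.34714652],
       [  0.        , 319.43183341, 193.26039348],
       [  0.        ,   0.        ,   1.        ]]), 'hand_eye': array([[-3.10799331e-04, -9.54489347e-01, -2.98244850e-01,
         7.75138538e-02],
       [ 9.99999927e-01, -2.30444049e-04, -3.04591743e-04,
        -3.20829527e-04],
       [ 2.22000823e-04, -2.98244922e-01,  9.54489349e-01,
        -1.43430256e-01],
       [ 0.00000000e+00,  0.00000000e+00,  0.00000000e+00,
         1.00000000e+00]])}
```

View pics/top0.png

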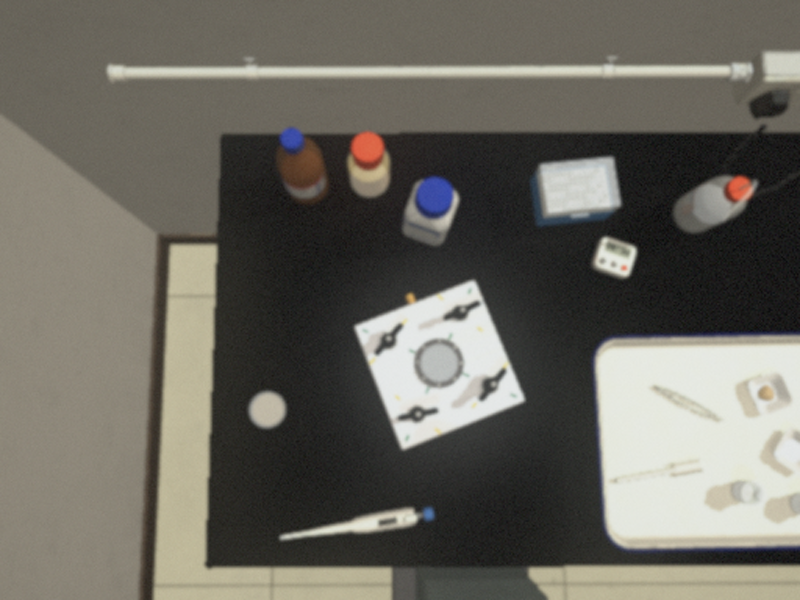

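View pics/scene0.png

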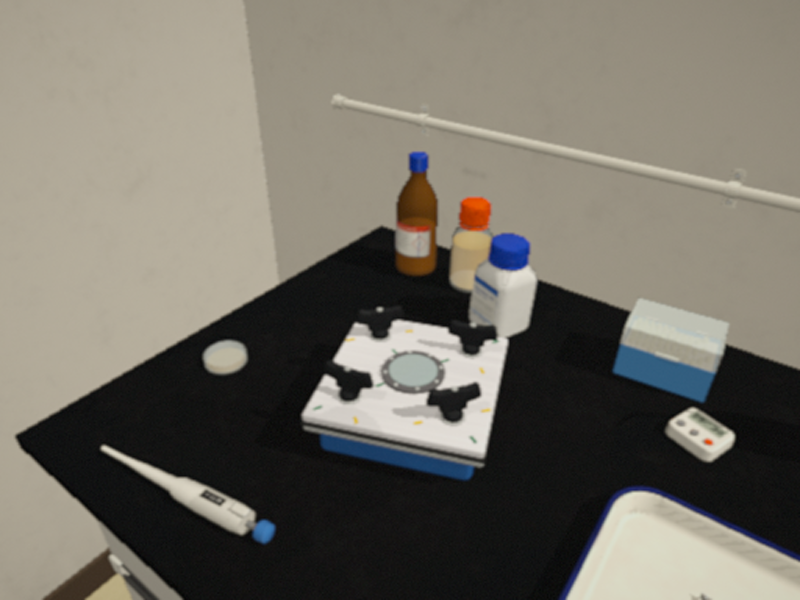

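The top view shows the cover corners at (355,326), (475,281), (524,401), (403,449), with the nipple at (411,297). The wings are a (418,413), b (388,340), c (461,312) and d (490,384). The dish is at (268,410), left of the chamber, and the jar is at (433,205), behind it.

```bash
cat > h.py <<'E'
import numpy as np, cv2
from rig import readout, vision
def ray(name,uv,z):
    p=vision.camera_params(name); R,_=cv2.Rodrigues(p["rvec"]); C=-R.T@p["tvec"]
    d=R.T@np.linalg.inv(p["intrinsics"])@np.array([*uv,1.]); return C+d*(z-C[2])/d[2]
def proj(name,P):
    p=vision.camera_params(name); return cv2.projectPoints(np.array(P,float).reshape(-1,3),p["rvec"],p["tvec"],p["intrinsics"],None)[0].reshape(-1,2)
E
python3 - <<'E'
from h import *
k=1/1.5625
c=np.array([ray("top",(u*k,v*k),.074) for u,v in[(355,326),(475,281),(524,401),(403,449)]])
print(c.round(4), c.mean(0), np.linalg.norm(c-np.roll(c,1,0),axis=1))
bl,br,fr,fl=c; x=(bl+br-fr-fl); y=bl+fl-br-fr
print("yaw",np.arctan2(x[1],x[0]),np.arctan2(-y[0],y[1]))
print("tcp px",proj("top",[.13,.56,.23])/k, "base",proj("top",[0,0,0])/k)
for n,p in(("petri",(268,410)),("jar",(435,195))): print(n,ray("top",(p[0]*k,p[1]*k),.15 if n=="jar" else .015))
im=vision.get_image("top")[170:295,220:340]
cv2.imwrite("pics/topc.png",cv2.resize(im,None,fx=4.8,fy=4.8,interpolation=cv2.INTER_CUBIC))
E
```

```text
[[ 0.5967  0.2424  0.074 ]
 [ 0.6699  0.0469  0.074 ]
 [ 0.476  -0.0262  0.074 ]
 [ 0.4022  0.1663  0.074 ]] [0.53618351 0.10735313 0.074     ] [0.20887219 0.20866222 0.20723436 0.20617763]
yaw 0.36663123991598684 0.3620455294087476
tcp px [[100.05472601 674.34339708]] base [[508.78620995 705.33297339]]
petri [0.46337429 0.38966093 0.015     ]
jar [0.79134698 0.11565467 0.15      ]
```

View pics/topc.png

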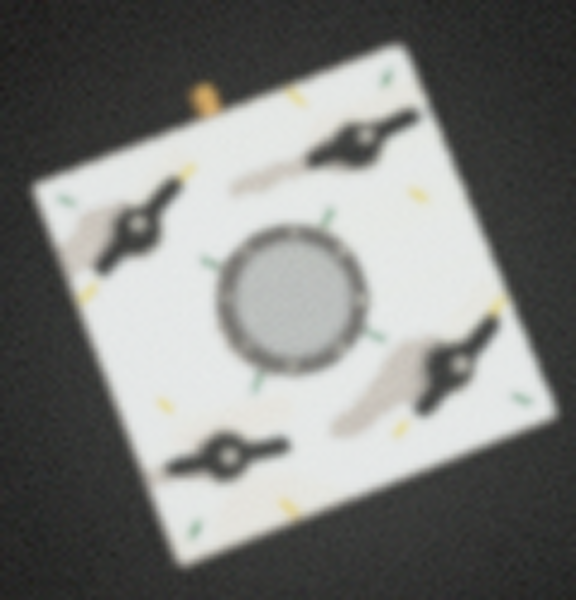

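```bash
cat >> h.py <<'E'
from scipy.spatial.transform import Rotation as Ro
S=dict(a=(.4562,.1433),b=(.5721,.1874),c=(.6162,.0715),d=(.5003,.0274)); YAW=.364
H=dict(a=YAW-.7854,c=YAW-.7854,b=YAW+.7854,d=YAW+.7854)
def togo(k,q,z,s=None):
    "shift mm in tool axes (now) and turn (6deg units, tool axes) to screw k at angle q, TCP height z"
    s=s or readout.get_state(); w=s["ee_rot"]; R=Ro.from_quat([w[1],w[2],w[3],w[0]])
    f=H[k]+2.6-q; cur=R.as_matrix()[:,0]; c=np.arctan2(cur[1],cur[0]); f=c+(f-c+np.pi/2)%np.pi-np.pi/2
    T=Ro.from_matrix(np.array([[np.cos(f),np.sin(f),0],[np.sin(f),-np.cos(f),0],[0,0,-1]]).T.T)
    print(k,"shift",(R.inv().apply(np.array([*S[k],z])-s["position"])*1000).round(1),"turn",((R.inv()*T).as_rotvec()/np.radians(6)).round(2),"q6",s["qpos"][5].round(2),"t",round(s["clock"],2),"F",s["contact_force"].round(1),"w",round(s["width"],4))
E
python3 -c "
from h import *
togo('a',.434,.231)"
python3 -m handwheel '[[[-41,-33,0],[0,0,0],-1],[[-41,-33,0],[0,0,0],-1],[[-41,-33,0],[0,0,0],-1],[[-41,-33,0],[0,0,0],-1],[[-41,-33,0],[0,0,0],-1],[[-41,-33,0],[0,0,0],-1],[[-41,-33,0],[0,0,0],-1],[[-41,-33,0],[0,0,0],-1],[[-41,-33,0],[0,0,1],-1],[[-41,-33,0],[0,0,0],-1],[[0,0,0],[0,0,1],-1],[[0,0,0],[0,0,1],-1],[[0,0,0],[0,0,1],-1],[[0,0,0],[0,0,1],-1],[[0,0,0],[0,0,1],-1],[[0,0,0],[0,0,1],-1],[[0,0,0],[0,0,1],-1],[[0,0,0],[0,0,1],-1],[[0,0,0],[0,0,1],-1],[[0,0,0],[0,0,1],-1]]' 60
python3 - <<'E'
from h import *
togo('a',.434,.2)
cv2.imwrite("pics/w1.png",vision.get_image("wrist"))
E
```

```text
a shift [-411.9 -331.6    0. ] turn [-1.000e-02  1.000e-02  1.116e+01] q6 -0.12 t 0.15 F [-0.5  0.  -0.7] w 0.0853
clock: 2.65
position: [0.4501, 0.1425, 0.231]
ee_rot: [-0.0, 0.638, 0.77, -0.0]
contact_force: [-0.1, 0.6, 1.6]
width: 0.0856
gripper_force: 0.0
a shift [-0.3  6.2 31. ] turn [-0.01 -0.    0.12] q6 -0.03 t 2.65 F [-0.1  0.6  1.6] w 0.0856
```

View pics/w1.png

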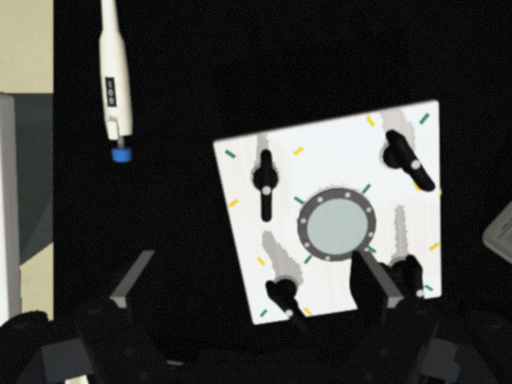

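The wrist view shows screw a between the fingers, with wing tips at (266,152) and (266,219). They lie along tool x and about 2 mm further in +y than the estimate, so the grasp is good. I'll descend and close.

```bash
python3 -m handwheel '[[[0,7,40],[0,0,0],-1],[[0,0,40],[0,0,0],-1],[[0,0,30],[0,0,0],-1],[[0,0,30],[0,0,0],-1],[[0,0,0],[0,0,0],-1],[[0,0,0],[0,0,0],1],[[0,0,0],[0,0,0],1],[[0,0,0],[0,0,0],1],[[0,0,0],[0,0,0],1],[[0,0,0],[0,0,0],1],[[0,0,0],[0,0,0],1],[[0,0,0],[0,0,0],1],[[0,0,0],[0,0,0],1]]' 60
python3 -c "
from h import *
togo('a',1.3,.092)"
```

```text
clock: 4.32
position: [0.458, 0.144, 0.092]
ee_rot: [0.001, 0.637, 0.771, 0.001]
contact_force: [0.1, 0.4, 6.7]
width: 0.0088
gripper_force: 60.3
a shift [-0.3 -1.9 -0. ] turn [ 0.02 -0.01  8.43] q6 -0.03 t 4.33 F [0.1 0.4 6.7] w 0.0088
```

```bash
python3 -m handwheel '[[[0,0,0],[0,0,0.9],1],[[0,0,0],[0,0,0.9],1],[[0,0,0],[0,0,0.9],1],[[0,0,0],[0,0,0.9],1],[[0,0,0],[0,0,0.9],1],[[0,0,0],[0,0,0.9],1],[[0,0,0],[0,0,0.9],1],[[0,0,0],[0,0,0.9],1],[[0,0,0],[0,0,0.9],1],[[0,0,0],[0,0,0.3],1],[[0,0,0],[0,0,0],1],[[0,0,0],[0,0,0],1]]' 60
python3 -c "
from h import *
togo('a',1.3,.092);print(readout.get_state()['moment'])"
```

```text
clock: 5.82
position: [0.4589, 0.1438, 0.092]
ee_rot: [0.001, 0.904, 0.427, 0.002]
contact_force: [3.8, -1.2, 6.2]
width: 0.0089
gripper_force: 60.3
a shift [-2.1 -1.8 -0. ] turn [ 0.02 -0.02  0.03] q6 0.85 t 5.83 F [ 3.8 -1.2  6.2] w 0.0089
[-0.13213807 -0.35623366 -0.06443191]
```

```bash
python3 -m handwheel '[[[0,0,0],[0,0,0],-1],[[0,0,0],[0,0,0],-1],[[0,0,0],[0,0,0],-1],[[0,0,0],[0,0,0],-1],[[0,0,0],[0,0,0],-1],[[0,0,-20],[0,0,0],-1],[[0,0,-50],[0,0,0],-1],[[0,0,-40],[0,0,0],-1],[[0,0,0],[0,0,0],-1]]' 60
python3 -c "
from h import *
togo('a',1.3,.2);togo('c',.233,.2)"
```

```text
clock: 6.95
position: [0.4595, 0.1442, 0.2046]
ee_rot: [0.001, 0.904, 0.427, 0.004]
contact_force: [-0.2, -0.6, -1.0]
width: 0.0851
gripper_force: 0.0
a shift [-2.9 -2.   4.6] turn [ 0.05 -0.06  0.03] q6 0.85 t 6.95 F [-0.2 -0.6 -1. ] w 0.0851
c shift [ 43.5 167.1   5.7] turn [  0.07  -0.03 -10.16] q6 0.85 t 6.95 F [-0.2 -0.6 -1. ] w 0.0851
```

```bash
python3 -m handwheel '[[[10.8,41.8,0],[0,0,0],-1],[[10.8,41.8,0],[0,0,0],-1],[[10.8,41.8,0],[0,0,0],-1],[[10.8,41.8,0],[0,0,0],-1],[[0,0,0],[0,0,-1],-1],[[0,0,0],[0,0,-1],-1],[[0,0,0],[0,0,-1],-1],[[0,0,0],[0,0,-1],-1],[[0,0,0],[0,0,-1],-1],[[0,0,0],[0,0,-1],-1],[[0,0,0],[0,0,-1],-1],[[0,0,0],[0,0,-1],-1],[[0,0,0],[0,0,-1],-1],[[0,0,0],[0,0,-1],-1],[[0,0,0],[0,0,0],-1]]' 60
python3 - <<'E'
from h import *
togo('c',.233,.092)
cv2.imwrite("pics/w2.png",vision.get_image("wrist"))
E
```

```text
clock: 8.82
position: [0.613, 0.0708, 0.1999]
ee_rot: [-0.001, 0.571, 0.821, -0.001]
contact_force: [0.9, 0.9, 1.2]
width: 0.0851
gripper_force: 0.0
c shift [ -0.5   3.5 107.8] turn [-0.02 -0.01 -0.18] q6 -0.35 t 8.82 F [0.9 0.9 1.2] w 0.0851
```

View pics/w2.png

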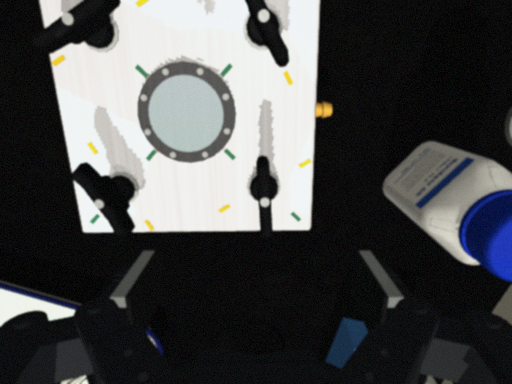

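Screw c's axis dot is at (265,202), with wing tips at (263,157) and (267,235). That puts it about 5 mm in +y, nearly aligned, and the jar is clear of the fingers. I'll take it now.

```bash
python3 -m handwheel '[[[0,5,30],[0,0,-0.2],-1],[[0,0,40],[0,0,0],-1],[[0,0,38],[0,0,0],-1],[[0,0,0],[0,0,0],-1],[[0,0,0],[0,0,0],1],[[0,0,0],[0,0,0],1],[[0,0,0],[0,0,0],1],[[0,0,0],[0,0,0],1],[[0,0,0],[0,0,0],1],[[0,0,0],[0,0,0],1],[[0,0,0],[0,0,0],1],[[0,0,0],[0,0,0],1]]' 60
python3 -c "
from h import *
togo('c',1.3,.092)"
```

```text
clock: 10.38
position: [0.6186, 0.0724, 0.0942]
ee_rot: [0.0, 0.561, 0.828, 0.0]
contact_force: [-1.6, -0.7, 5.8]
width: 0.0088
gripper_force: 59.2
c shift [ 0.  -2.6  2.2] turn [ 1.000e-02 -0.000e+00  1.023e+01] q6 -0.37 t 10.38 F [-1.6 -0.7  5.8] w 0.0088
```

```bash
python3 -m handwheel '[[[0,0,0],[0,0,0.9],1],[[0,0,0],[0,0,0.9],1],[[0,0,0],[0,0,0.9],1],[[0,0,0],[0,0,0.9],1],[[0,0,0],[0,0,0.9],1],[[0,0,0],[0,0,0.9],1],[[0,0,0],[0,0,0.9],1],[[0,0,0],[0,0,0.9],1],[[0,0,0],[0,0,0.9],1],[[0,0,0],[0,0,0.9],1],[[0,0,0],[0,0,0.9],1],[[0,0,0],[0,0,0.3],1],[[0,0,0],[0,0,0],1],[[0,0,0],[0,0,0],1]]' 60
python3 -c "
from h import *
togo('c',1.3,.092)"
python3 -m handwheel '[[[0,0,0],[0,0,0],-1],[[0,0,0],[0,0,0],-1],[[0,0,0],[0,0,0],-1],[[0,0,0],[0,0,0],-1],[[0,0,0],[0,0,0],-1],[[0,0,-20],[0,0,0],-1],[[0,0,-50],[0,0,0],-1],[[0,0,-40],[0,0,0],-1],[[0,0,0],[0,0,0],-1]]' 60
sed -i 's/^S=.*; YAW/S=dict(a=(.4582,.1440),b=(.5741,.1881),c=(.6182,.0722),d=(.5023,.0281)); YAW/' h.py
python3 - <<'E'
from h import *
togo('c',1.3,.2);togo('a',1.3,.2)
im=vision.get_image("top")[170:295,220:340]
cv2.imwrite("pics/t2.png",cv2.resize(im,None,fx=4.8,fy=4.8,interpolation=cv2.INTER_CUBIC))
cv2.imwrite("pics/w3.png",vision.get_image("wrist"))
E
```

```text
clock: 12.12
position: [0.619, 0.0724, 0.0943]
ee_rot: [0.0, 0.905, 0.426, 0.001]
contact_force: [-0.0, -0.6, 4.7]
width: 0.0086
gripper_force: 59.2
c shift [-2.5 -1.6  2.2] turn [ 0.01 -0.01  0.02] q6 0.69 t 12.12 F [-0.  -0.6  4.7] w 0.0086
clock: 13.25
position: [0.6208, 0.0726, 0.2074]
ee_rot: [0.002, 0.904, 0.427, 0.004]
contact_force: [-0.6, 0.4, -0.6]
width: 0.0851
gripper_force: 0.0
c shift [-2.  -1.8  7.4] turn [ 0.06 -0.05  0.03] q6 0.69 t 13.25 F [-0.6  0.4 -0.6] w 0.0851
a shift [ -48.3 -170.9    6.1] turn [ 0.06 -0.05  0.03] q6 0.69 t 13.25 F [-0.6  0.4 -0.6] w 0.0851
```

View pics/w3.png

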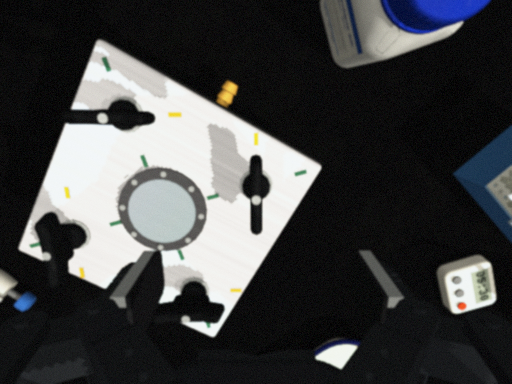

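The wrist view shows c's wings at (256,155)-(256,234), pointing at its yellow mark at (256,138). The a wing, lower left at (47,235), also stands at half-way. The gripper has let go, so now the crosswise home round: c, a, b, d.

```bash
python3 -m handwheel '[[[-1,-1,35],[0,0,0],-1],[[0,0,40],[0,0,0],-1],[[0,0,40],[0,0,0],-1],[[0,0,0],[0,0,0],-1],[[0,0,0],[0,0,0],1],[[0,0,0],[0,0,0],1],[[0,0,0],[0,0,0],1],[[0,0,0],[0,0,0],1],[[0,0,0],[0,0,0],1],[[0,0,0],[0,0,0],1],[[0,0,0],[0,0,0],1],[[0,0,0],[0,0,0],1]]' 60
python3 -m handwheel '[[[0,0,0],[0,0,1],1],[[0,0,0],[0,0,1],1],[[0,0,0],[0,0,1],1],[[0,0,0],[0,0,1],1],[[0,0,0],[0,0,1],1],[[0,0,0],[0,0,1],1],[[0,0,0],[0,0,1],1],[[0,0,0],[0,0,1],1],[[0,0,0],[0,0,1],1],[[0,0,0],[0,0,1],1],[[0,0,0],[0,0,1],1],[[0,0,0],[0,0,0.7],1],[[0,0,0],[0,0,0.4],1],[[0,0,0],[0,0,0.3],1],[[0,0,0],[0,0,0],1],[[0,0,0],[0,0,0],1]]' 60
python3 -c "
from h import *
togo('c',2.6,.092);print(readout.get_state()['moment'])"
```

```text
clock: 14.85
position: [0.6183, 0.0718, 0.0894]
ee_rot: [0.001, 0.904, 0.427, 0.001]
contact_force: [1.2, -2.3, 5.4]
width: 0.0089
gripper_force: 60.7
clock: 16.85
position: [0.6182, 0.0724, 0.0894]
ee_rot: [-0.0, 0.978, -0.207, 0.001]
contact_force: [2.0, -1.9, 5.4]
width: 0.0087
gripper_force: 60.7
c shift [ 0.1  0.2 -2.6] turn [-0.01 -0.02  0.04] q6 1.99 t 16.85 F [ 2.  -1.9  5.4] w 0.0087
[-0.23005345 -0.2038253  -0.01147204]
```

```bash
python3 -m handwheel '[[[0,0,0],[0,0,0.4],1],[[0,0,0],[0,0,0.3],1],[[0,0,0],[0,0,0],1],[[0,0,0],[0,0,0],1]]' 60
python3 -c "
from h import *
togo('c',2.6,.092);print(readout.get_state()['moment'])"
```

```text
clock: 17.35
position: [0.6182, 0.0723, 0.0895]
ee_rot: [0.0, 0.971, -0.24, 0.002]
contact_force: [1.5, -0.9, 5.3]
width: 0.0092
gripper_force: 76.0
c shift [ 0.   0.1 -2.5] turn [-0.   -0.03 -0.61] q6 2.06 t 17.35 F [ 1.5 -0.9  5.3] w 0.0092
[-0.17543239 -0.26710172  1.42726855]
```

It is at the stop: the moment rose to 1.4 N m. I'll release and go to a.

```bash
python3 -m handwheel '[[[0,0,0],[0,0,-0.5],1],[[0,0,0],[0,0,0],-1],[[0,0,0],[0,0,0],-1],[[0,0,0],[0,0,0],-1],[[0,0,0],[0,0,0],-1],[[0,0,0],[0,0,0],-1],[[0,0,-20],[0,0,0],-1],[[0,0,-50],[0,0,0],-1],[[0,0,-40],[0,0,0],-1],[[0,0,0],[0,0,0],-1]]' 60
python3 - <<'E'
from h import *
togo('c',2.6,.2);togo('a',1.3,.2)
cv2.imwrite("pics/w4.png",vision.get_image("wrist"))
E
```

```text
clock: 18.6
position: [0.6193, 0.0725, 0.2024]
ee_rot: [-0.001, 0.976, -0.217, 0.004]
contact_force: [0.3, -0.0, -0.2]
width: 0.0851
gripper_force: 0.0
c shift [-0.9  0.7  2.4] turn [-0.03 -0.07 -0.16] q6 2.01 t 18.6 F [ 0.3 -0.  -0.2] w 0.0851
a shift [-176.3    3.6    1.1] turn [  0.02  -0.08 -12.58] q6 2.01 t 18.6 F [ 0.3 -0.  -0.2] w 0.0851
```

View pics/w4.png

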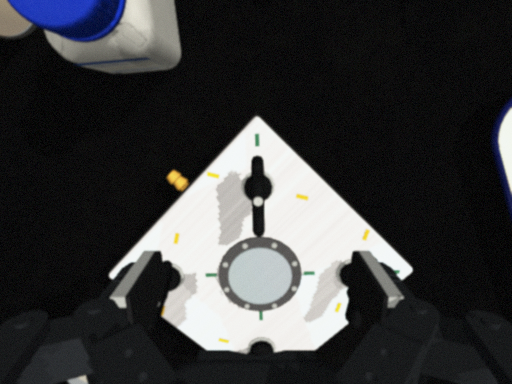

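Screw c's wings at (257,157)-(259,235) line up with the green mark (257,140) and the corner, so c is home. Next is a.

```bash
python3 -m handwheel '[[[-44,0.9,0],[0,0,0],-1],[[-44,0.9,0],[0,0,0],-1],[[-44,0.9,0],[0,0,0],-1],[[-44,0.9,0],[0,0,0],-1],[[0,0,0],[0,0,-1],-1],[[0,0,0],[0,0,-1],-1],[[0,0,0],[0,0,-1],-1],[[0,0,0],[0,0,-1],-1],[[0,0,0],[0,0,-1],-1],[[0,0,0],[0,0,-1],-1],[[0,0,0],[0,0,-1],-1],[[0,0,0],[0,0,-1],-1],[[0,0,0],[0,0,-1],-1],[[0,0,0],[0,0,-1],-1],[[0,0,0],[0,0,-1],-1],[[0,0,0],[0,0,-1],-1],[[0,0,0],[0,0,-0.6],-1],[[0,0,0],[0,0,0],-1]]' 60
python3 - <<'E'
from h import *
togo('a',1.3,.091)
E
```

```text
clock: 20.9
position: [0.4551, 0.1437, 0.1968]
ee_rot: [-0.001, 0.905, 0.426, -0.002]
contact_force: [1.4, 0.4, 0.4]
width: 0.0855
gripper_force: 0.0
a shift [  2.5   2.4 105.8] turn [-0.02  0.02  0.02] q6 0.85 t 20.9 F [1.4 0.4 0.4] w 0.0855
```

```bash
python3 -m handwheel '[[[2.5,2.5,30],[0,0,0],-1],[[0,0,40],[0,0,0],-1],[[0,0,36],[0,0,0],-1],[[0,0,0],[0,0,0],-1],[[0,0,0],[0,0,0],1],[[0,0,0],[0,0,0],1],[[0,0,0],[0,0,0],1],[[0,0,0],[0,0,0],1],[[0,0,0],[0,0,0],1],[[0,0,0],[0,0,0],1],[[0,0,0],[0,0,0],1],[[0,0,0],[0,0,0],1]]' 60
python3 -m handwheel '[[[0,0,0],[0,0,1],1],[[0,0,0],[0,0,1],1],[[0,0,0],[0,0,1],1],[[0,0,0],[0,0,1],1],[[0,0,0],[0,0,1],1],[[0,0,0],[0,0,1],1],[[0,0,0],[0,0,1],1],[[0,0,0],[0,0,1],1],[[0,0,0],[0,0,1],1],[[0,0,0],[0,0,1],1],[[0,0,0],[0,0,1],1],[[0,0,0],[0,0,0.7],1],[[0,0,0],[0,0,0.4],1],[[0,0,0],[0,0,0.5],1],[[0,0,0],[0,0,0.3],1],[[0,0,0],[0,0,0],1],[[0,0,0],[0,0,0],1]]' 60
python3 -c "
from h import *
togo('a',2.6,.092);print(readout.get_state()['moment'])"
```

```text
clock: 22.4
position: [0.4597, 0.1445, 0.0931]
ee_rot: [-0.0, 0.905, 0.426, 0.0]
contact_force: [-2.2, 0.7, 6.5]
width: 0.0089
gripper_force: 58.9
clock: 24.52
position: [0.4602, 0.1421, 0.0931]
ee_rot: [0.002, 0.973, -0.23, 0.001]
contact_force: [0.1, -5.6, 6.8]
width: 0.0089
gripper_force: 65.0
a shift [-2.6 -0.8  1.1] turn [ 0.03 -0.03 -0.41] q6 2.2 t 24.52 F [ 0.1 -5.6  6.8] w 0.0089
[-0.84846468  0.11608305  1.06417085]
```

Also at its stop (1.06 N m). Release.

```bash
python3 -m handwheel '[[[0,0,0],[0,0,-0.4],1],[[0,0,0],[0,0,0],-1],[[0,0,0],[0,0,0],-1],[[0,0,0],[0,0,0],-1],[[0,0,0],[0,0,0],-1],[[0,0,0],[0,0,0],-1],[[0,0,-20],[0,0,0],-1],[[0,0,-50],[0,0,0],-1],[[0,0,-40],[0,0,0],-1],[[0,0,0],[0,0,0],-1]]' 60
python3 - <<'E'
from h import *
togo('a',2.6,.2);togo('b',1.345,.2)
E
```

```text
clock: 25.78
position: [0.4619, 0.1446, 0.2056]
ee_rot: [-0.001, 0.977, -0.212, 0.004]
contact_force: [0.2, 0.7, -1.0]
width: 0.0856
gripper_force: 0.0
a shift [-3.2  2.1  5.6] turn [-0.04 -0.06 -0.06] q6 2.16 t 25.77 F [ 0.2  0.7 -1. ] w 0.0856
b shift [ 84.  -86.1   6.5] turn [-0.05 -0.05  2.96] q6 2.16 t 25.77 F [ 0.2  0.7 -1. ] w 0.0856
```

```bash
python3 -m handwheel '[[[28,-28.7,0],[0,0,0],-1],[[28,-28.7,0],[0,0,0],-1],[[28,-28.7,0],[0,0,0],-1],[[0,0,0],[0,0,-1],-1],[[0,0,0],[0,0,-1],-1],[[0,0,0],[0,0,-1],-1],[[0,0,0],[0,0,-1],-1],[[0,0,0],[0,0,-1],-1],[[0,0,0],[0,0,-1],-1],[[0,0,0],[0,0,-1],-1],[[0,0,0],[0,0,-1],-1],[[0,0,0],[0,0,-1],-1],[[0,0,0],[0,0,-1],-1],[[0,0,0],[0,0,-1],-1],[[0,0,0],[0,0,-1],-1],[[0,0,0],[0,0,-1],-1],[[0,0,0],[0,0,-1],-1],[[0,0,0],[0,0,-1],-1],[[0,0,0],[0,0,-1],-1],[[0,0,0],[0,0,-1],-1]]' 60
python3 -m handwheel '[[[0,0,0],[0,0,-1],-1],[[0,0,0],[0,0,-1],-1],[[0,0,0],[0,0,-1],-1],[[0,0,0],[0,0,-1],-1],[[0,0,0],[0,0,-1],-1],[[0,0,0],[0,0,-1],-1],[[0,0,0],[0,0,-1],-1],[[0,0,0],[0,0,-1],-1],[[0,0,0],[0,0,-1],-1],[[0,0,0],[0,0,-1],-1],[[0,0,0],[0,0,0],-1]]' 60
python3 - <<'E'
from h import *
togo('b',1.345,.091)
cv2.imwrite("pics/w5.png",vision.get_image("wrist"))
E
```

```text
clock: 28.28
position: [0.571, 0.1875, 0.2006]
ee_rot: [-0.001, 0.779, 0.627, -0.001]
contact_force: [0.0, 0.8, 0.3]
width: 0.085
gripper_force: 0.0
clock: 29.65
position: [0.5711, 0.1875, 0.2009]
ee_rot: [-0.001, 0.363, 0.932, -0.001]
contact_force: [0.1, 0.5, 0.6]
width: 0.0853
gripper_force: 0.0
b shift [ -2.    2.7 109.9] turn [-0.02 -0.01 -0.06] q6 -0.63 t 29.65 F [0.1 0.5 0.6] w 0.0853
```

View pics/w5.png

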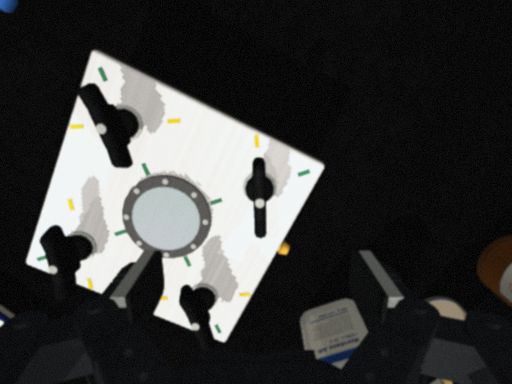

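Screw b's axis dot is at (260,204), with its wings vertical (258,158)-(260,236) and pointing at the yellow mark (257,140). That matches the estimate. I'll grasp it and turn it home.

```bash
python3 -m handwheel '[[[-2,2.7,34],[0,0,0],-1],[[0,0,40],[0,0,0],-1],[[0,0,36],[0,0,0],-1],[[0,0,0],[0,0,0],-1],[[0,0,0],[0,0,0],1],[[0,0,0],[0,0,0],1],[[0,0,0],[0,0,0],1],[[0,0,0],[0,0,0],1],[[0,0,0],[0,0,0],1],[[0,0,0],[0,0,0],1],[[0,0,0],[0,0,0],1],[[0,0,0],[0,0,0],1]]' 60
python3 -m handwheel '[[[0,0,0],[0,0,1],1],[[0,0,0],[0,0,1],1],[[0,0,0],[0,0,1],1],[[0,0,0],[0,0,1],1],[[0,0,0],[0,0,1],1],[[0,0,0],[0,0,1],1],[[0,0,0],[0,0,1],1],[[0,0,0],[0,0,1],1],[[0,0,0],[0,0,1],1],[[0,0,0],[0,0,1],1],[[0,0,0],[0,0,1],1],[[0,0,0],[0,0,0.6],1],[[0,0,0],[0,0,0.4],1],[[0,0,0],[0,0,0.4],1],[[0,0,0],[0,0,0],1],[[0,0,0],[0,0,0],1]]' 60
python3 -c "
from h import *
togo('b',2.6,.092);print(readout.get_state()['moment'])"
```

```text
clock: 31.2
position: [0.5744, 0.1874, 0.0933]
ee_rot: [-0.0, 0.362, 0.932, -0.001]
contact_force: [-2.8, -2.8, 5.6]
width: 0.0087
gripper_force: 59.7
clock: 33.2
position: [0.5737, 0.1872, 0.0933]
ee_rot: [0.001, 0.851, 0.525, -0.002]
contact_force: [-4.2, -2.6, 6.3]
width: 0.0089
gripper_force: 66.2
b shift [ 1.  -0.1  1.3] turn [-0.01  0.03 -0.42] q6 0.67 t 33.2 F [-4.2 -2.6  6.3] w 0.0089
[-0.38880334  0.61170768  1.01135624]
```

At the stop. Release, then d.

```bash
python3 -m handwheel '[[[0,0,0],[0,0,-0.4],1],[[0,0,0],[0,0,0],-1],[[0,0,0],[0,0,0],-1],[[0,0,0],[0,0,0],-1],[[0,0,0],[0,0,0],-1],[[0,0,0],[0,0,0],-1],[[0,0,-20],[0,0,0],-1],[[0,0,-50],[0,0,0],-1],[[0,0,-40],[0,0,0],-1],[[0,0,0],[0,0,0],-1]]' 60
python3 - <<'E'
from h import *
togo('b',2.6,.2);togo('d',1.278,.2)
E
```

```text
clock: 34.45
position: [0.5774, 0.1888, 0.2063]
ee_rot: [0.001, 0.841, 0.541, 0.004]
contact_force: [0.0, -1.1, -0.5]
width: 0.0856
gripper_force: 0.0
b shift [-2.1 -2.8  6.2] turn [ 0.06 -0.05 -0.06] q6 0.63 t 34.45 F [ 0.  -1.1 -0.5] w 0.0856
d shift [-177.4   -1.7    5.4] turn [  0.09   0.   -12.68] q6 0.63 t 34.45 F [ 0.  -1.1 -0.5] w 0.0856
```

```bash
python3 -m handwheel '[[[-44.4,-0.4,0],[0,0,0],-1],[[-44.4,-0.4,0],[0,0,0],-1],[[-44.4,-0.4,0],[0,0,0],-1],[[-44.4,-0.4,0],[0,0,0],-1],[[0,0,0],[0,0,-1],-1],[[0,0,0],[0,0,-1],-1],[[0,0,0],[0,0,-1],-1],[[0,0,0],[0,0,-1],-1],[[0,0,0],[0,0,-1],-1],[[0,0,0],[0,0,-1],-1],[[0,0,0],[0,0,-1],-1],[[0,0,0],[0,0,-1],-1],[[0,0,0],[0,0,-1],-1],[[0,0,0],[0,0,-1],-1],[[0,0,0],[0,0,-1],-1],[[0,0,0],[0,0,-1],-1],[[0,0,0],[0,0,-0.7],-1],[[0,0,0],[0,0,0],-1]]' 60
python3 - <<'E'
from h import *
togo('d',1.278,.091)
cv2.imwrite("pics/w6.png",vision.get_image("wrist"))
E
```

```text
clock: 36.7
position: [0.4992, 0.0274, 0.2011]
ee_rot: [-0.001, 0.329, 0.944, -0.0]
contact_force: [-0.5, 0.2, 1.1]
width: 0.0855
gripper_force: 0.0
d shift [ -2.2   2.6 110.1] turn [-0.01 -0.02  0.01] q6 -0.99 t 36.7 F [-0.5  0.2  1.1] w 0.0855
```

View pics/w6.png

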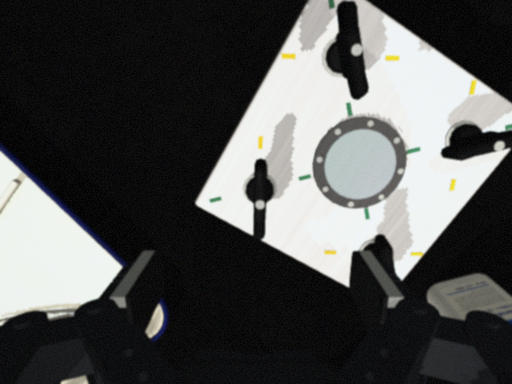

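Screw d's axis dot is at (260,204), with wings vertical (260,160)-(259,237), as estimated. I'll grasp it and turn it home.

```bash
python3 -m handwheel '[[[-2,2.7,34],[0,0,0],-1],[[0,0,40],[0,0,0],-1],[[0,0,36],[0,0,0],-1],[[0,0,0],[0,0,0],-1],[[0,0,0],[0,0,0],1],[[0,0,0],[0,0,0],1],[[0,0,0],[0,0,0],1],[[0,0,0],[0,0,0],1],[[0,0,0],[0,0,0],1],[[0,0,0],[0,0,0],1],[[0,0,0],[0,0,0],1],[[0,0,0],[0,0,0],1]]' 60
python3 -m handwheel '[[[0,0,0],[0,0,1],1],[[0,0,0],[0,0,1],1],[[0,0,0],[0,0,1],1],[[0,0,0],[0,0,1],1],[[0,0,0],[0,0,1],1],[[0,0,0],[0,0,1],1],[[0,0,0],[0,0,1],1],[[0,0,0],[0,0,1],1],[[0,0,0],[0,0,1],1],[[0,0,0],[0,0,1],1],[[0,0,0],[0,0,1],1],[[0,0,0],[0,0,1],1],[[0,0,0],[0,0,0.5],1],[[0,0,0],[0,0,0.5],1],[[0,0,0],[0,0,0],1],[[0,0,0],[0,0,0],1]]' 60
python3 -c "
from h import *
togo('d',2.6,.092);print(readout.get_state()['moment'])"
```

```text
clock: 38.25
position: [0.503, 0.0275, 0.0931]
ee_rot: [0.0, 0.328, 0.945, -0.001]
contact_force: [-1.8, -2.2, 5.1]
width: 0.0083
gripper_force: 59.0
clock: 40.25
position: [0.5031, 0.0274, 0.0931]
ee_rot: [0.001, 0.848, 0.529, -0.0]
contact_force: [-1.2, -2.3, 5.4]
width: 0.0087
gripper_force: 61.8
d shift [ 0.2 -1.1  1.1] turn [ 0.01  0.02 -0.32] q6 0.37 t 40.25 F [-1.2 -2.3  5.4] w 0.0087
[-0.23159051  0.27719381  1.02215797]
```

```bash
python3 -m handwheel '[[[0,0,0],[0,0,-0.4],1],[[0,0,0],[0,0,0],-1],[[0,0,0],[0,0,0],-1],[[0,0,0],[0,0,0],-1],[[0,0,0],[0,0,0],-1],[[0,0,0],[0,0,0],-1],[[0,0,-20],[0,0,0],-1],[[0,0,-50],[0,0,0],-1],[[0,0,-50],[0,0,0],-1],[[-40,0,0],[0,0,0],-1],[[-40,0,0],[0,0,0],-1],[[-40,0,0],[0,0,0],-1],[[-40,0,0],[0,0,0],-1],[[0,0,0],[0,0,0],-1]]' 60
python3 - <<'E'
from h import *
im=vision.get_image("top")[120:295,150:340]
cv2.imwrite("pics/t3.png",cv2.resize(im,None,fx=3.4,fy=3.4,interpolation=cv2.INTER_CUBIC))
E
```

```text
clock: 42.0
position: [0.4375, -0.1199, 0.2123]
ee_rot: [0.0, 0.839, 0.544, -0.0]
contact_force: [1.0, -0.1, -0.5]
width: 0.0854
gripper_force: 0.0
```

View pics/t3.png

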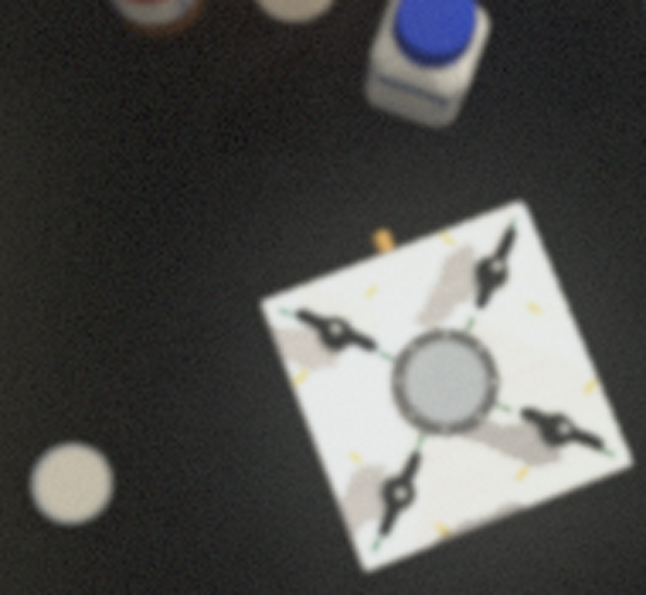

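All four wings (337,332), (495,267), (562,430) and (400,493) lie on the diagonals over the green marks. The dish and jar have not moved, so I'm handing in.

```bash
python3 -c "
from rig import manip
print(manip.sign_off())"
```

```text
the job is handed in; nothing more can be done
None
```

The cover is closed and handed in at about 42 s: I turned loose screws a and c to half-way and let go, then turned c, a, b and d home to their stops, and the final picture shows all wings on the green marks and the dish and jar where they were.

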